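# Find a pick tin's thread hand and lift off its lid

### The job

A customer wants to see into the sample pick tin with the pale boxwood lid; these tins are threaded right-hand or left-hand and nothing shows which, so feel with small, light-handed trial turns which way the lid gives (forced against its stop it would twist the brass collar loose in the tin), unscrew it that way by about a fifth of a turn, and lift it off. Finish still holding the lid in the gripper, level and still, about 8 cm straight above its open tin. Leave the dark-lidded tin and everything else on the counter where they are.

Things in the scene. Friction and masses are not known exactly. Their poses are not given: they have to be found in the camera images.
- lid_center (a point): the lid to take off: pale boxwood, a cup upside down, diameter 56 mm, 28 mm tall, flat top with a cream pick-shaped inlay, about 45 g, loose. Point on its axis half-way up, z up; 67 mm above the counter when screwed down. Lugs inside hold it under the collar's thread, so it cannot be lifted before it is unscrewed. Seen from above it unscrews counter-clockwise or clockwise, varying from time to time.
- board: cherry display board, fast on the counter, 100 (x) by 230 (y) by 18 mm, with two alike boxwood tins 65 mm to either side of its middle along its y; origin under its middle, on the counter. Each tin is 50 mm in diameter (6 less than its lid) up to 52 mm above the counter; its threaded brass collar rises another 20 mm inside the lid, with 1.5 mm of play. The pale lid is on either of the two.
- collar_1 (a joint): turn (rad) of one tin's brass collar (not told which tin) in its tin, 0 as pressed in. On the collar a lid turned the wrong way meets a hard stop within 1 to 6 degrees of its start; the right way it turns almost freely, can be lifted off when turned 60 to 84 degrees from its start (72 is best), and is stopped again at about 87. It clears the collar after 20 mm straight up.
- collar_2 (a joint): the same for the collar of the other tin. A collar stays at 0 unless a lid is forced against a stop with a strong grip (about 2 N m); then it twists loose, to plus or minus, and more than 0.25 rad of that ruins it. A grip of 20 to 40 N slips on the lid before that, at 0.4 to 1.2 N m. Free turning takes under 0.25 N m, so 0.4 N m tells a stop.
- dark_lid_center (a point): the lid of the other tin, dark rosewood with a brass pick-shaped inlay, same shape and size as the pale one; point on its axis half-way up. Not to be moved.
- clip_post: bystander, fixed: stiff steel spring clip on a slim brass post with a round cherry foot 60 mm in diameter, pinching two tortoiseshell picks; 147 mm tall; origin under its foot.
- slide_center (a point): bystander: brass slide, a tube 22 mm in diameter and 60 mm tall, standing loose; point at its centre.
- bottleneck_center (a point): bystander: green glass bottleneck, a tube 28 mm in diameter and 65 mm tall, standing loose; point at its centre.
- harmonica_center (a point): bystander: steel-plated harmonica 100 x 27 x 20 mm, lying loose; point at its centre.
- tuner_button: bystander: cream tuner button 20 x 14 x 7 mm, lying loose; origin under it.
Mind the look-alikes: they are no part of the job. Leave any purple look-alike of the board alone.

How it is judged:
On the way:
1. the pale lid is turned at least 50 degrees on its tin while still down on it (angle between the x axis of lid_center and the x axis of board, either way round above 0.87 rad and height (world z) of lid_center below 0.073 m), for 0.05 s.
At the end, for the whole second after the job is handed in: The pale lid is held still by the fingers at least 50 mm above where it sat and at most 120 mm away from there, within 0.2 rad of level; both collars are within 0.25 rad of where they were pressed in and the dark lid is within 6 mm of where it sat (height (world z) of lid_center above 0.117 m and distance of lid_center from where it was at the start of the episode below 0.12 m and angle between lid_center's own z axis and vertical below 0.2 rad and contact force between lid and the fingers above 1 N and linear speed of lid below 0.03 m/s and distance of dark_lid_center from where it was at the start of the episode below 0.006 m and value of joint collar_1 between -0.25 and 0.25 rad and value of joint collar_2 between -0.25 and 0.25 rad); the arm keeps its last pose, push and grip.
It fails at once if a collar is twisted loose in its tin by more than 0.25 rad (value of joint any of collar_1, collar_2 above 0.25 rad or value of joint any of collar_1, collar_2 below -0.25 rad).
It fails at once if the dark lid is lifted or moved by more than 6 mm (distance of dark_lid_center from where it was at the start of the episode above 0.006 m).
It fails at once if the slide, bottleneck, harmonica or tuner button is moved by more than 20 mm (distance of any of slide_center, bottleneck_center, harmonica_center, tuner_button from where it was at the start of the episode above 0.02 m).
It fails at once if the spring clip is struck with more than 5 N (contact force between clip_post and the arm above 5 N).
It also fails if it takes over 45 s, if anything falls off the work surface, if the arm or the gripper's body presses on something with over 40 N, if the wrist force passes 120 N, or if a joint passes its speed limit or range.

### The arm

A 6-joint arm with a two-finger parallel gripper is mounted at the origin on the work surface. World frame = base frame: x ahead of the robot, y to its left, z up, the work surface at z = 0. Lengths are in m, angles in rad, forces in N, time in s.
With the tool pointing down it reaches from about 0.375 to 0.9 m from the base axis. Payload 3.1 kg.
Tool frame: the origin (TCP) lies at the very end of the fingers, on their centre line; the grasp point (between the pads) lies 19 mm behind it; z points along the fingers, y is the line along which they close (so a half turn about z gives the same grasp; the last joint's range is limited). The gripper opens to 87 mm and grips with 3 to 60 N. Pads are 19 mm wide; open, the fingers measure 117 mm over their backs; the gripper's body (75 mm by 190 mm) begins 51 mm behind the grasp point.
Start: joints at [1.075, 0.527, 1.433, -0, 1.181, -0.178], TCP at [0.195, 0.594, 0.223] pointing down, gripper open.
Joint ranges: [-3.08, 3.08], [-0.75, 2.2], [0.22, 2.44], [-1.43, 4.57], [0, 2.65], [-2.85, 2.85]. Speed limits (rad/s): [2.79, 2.79, 3.14, 3.14, 3.14, 3.14].

### API

Orientations are given as a unit quaternion [x, y, z, w].
In Python, from rig import status, viewer, robot gives the robot as it stands.
- The arm moves only by the tool arm_command, never from a script. Its arguments are lists of equal length, an entry for each row: "delta_rot": the turn, a rotation vector about the tool's x, y, z in degrees, a list of three; "delta_pos": the shift along the tool's x, y, z in m, a list of three; "gripper": the closure, from -1 (fully open) to 1 (shut). In form: {"delta_rot": [[rx, ry, rz], ...], "delta_pos": [[dx, dy, dz], ...], "gripper": [gripper, ...]}. A call has 1 to 12 rows; each row is the pose to reach, as a shift and turn from the pose commanded when the call began, along the tool's axes at that moment; what a row does not reach only later rows make up. A row lasts 1/12 s, in which the tool goes at most 41.7 mm and 7.16 degrees, less where a joint would pass 70% of its speed; a pose out of reach is approached as far as the arm can. A call with a gripper value outside its range is refused whole. The fingers move at their own pace and stop on an object; "grip_force" is the grip in N (left out, the last holds). Time passes only in rows, so rows that repeat a pose let the fingers close. It gives the time, the measured TCP pose, the force, the opening and the grip force at its end, in the units of the state.
- status.get_obs(): the state, without advancing time (a new reading comes with each control period).
- viewer.camera(name): name is "scene" or "top" or "wrist"; returns a dict with "pixels" (420x560x3 uint8, blue, green, red), "fx", "fy", "cx", "cy" (pixels), "k1" (the pictures are not rectified: a ray, as slopes to the right and down, at radius r is drawn at 1 + k1 r^2 times it, then the intrinsics apply), "pose" (4x4, takes a point from camera to world coordinates); the wrist camera has in their place "mount" (4x4, takes a point from camera to tool coordinates, whose origin is the TCP and whose axes are the flange's). Camera axes: x right, y down, z forward; pixel columns grow to the right and rows downward; lengths in m; the calibration is good to about 2 mm. A picture is of the moment at which its call begins: read the wrist's pose just before it. There is no depth.
- robot.hand_in(): hands the job in; it is judged then, once.
The state is a dict: "time": time; "q": joint angles; "joint_velocities": joint speeds; "joint_torque": joint torques, N m; "position": TCP position; "tool_rot": TCP orientation; "ft_force": force on the tool from outside, world axes, zero at the start; "moment": the same for the moment, N m; "grip_width": finger opening in m; "grip_force": force on a finger pad.
Only numpy, scipy, OpenCV 4.12 (cv2) and the standard library are available. Lean on these libraries where they do the work, as an engineer would, in place of code of your own. Each camera call takes 0.05 s, during which the arm holds its last target. There are 200 camera calls.

## Working session

There is one attempt and no reset: what is moved stays moved. The work goes in short steps, Python scripts to look and compute and a tool call to move; the robot and the scene stay as the last step left them, time stands still between calls to the robot, and variables do not carry over. Pictures are saved under pics/ and viewed, at most 10 in all, crops included, and the job is handed in when it is done.

Besides the shell and the picture viewer there is one more tool, called by a JSON object that holds its "method" and its "body", one argument or row to a line. arm_command: Moves the arm, as the interface text tells. Its arguments: {"type":"object","properties":{"delta_rot":{"type":"array","items":{"type":"array","items":{"type":"number"}}},"delta_pos":{"type":"array","items":{"type":"array","items":{"type":"number"}}},"gripper":{"type":"array","items":{"type":"number"}},"grip_force":{"type":"number"}},"required":["delta_rot","delta_pos","gripper"]}

```bash
mkdir -p pics; cat > h.py <<'E'
import numpy as np, cv2
from rig import status, viewer, robot
from scipy.spatial.transform import Rotation as R
def ray(c,uv,pose):
    K=np.array([[c['fx'],0,c['cx']],[0,c['fy'],c['cy']],[0,0,1]],float)
    # k1 radial model
    p=cv2.undistortPoints(np.array(uv,float).reshape(-1,1,2),K,np.array([c['k1'],0,0,0,0.])).reshape(-1,2)
    d=np.c_[p,np.ones(len(p))]@pose[:3,:3].T
    return pose[:3,3],d
def plane(c,uv,z,pose=None):
    pose=np.array(c['pose']) if pose is None else pose
    o,d=ray(c,uv,pose); return o+d*((z-o[2])/d[:,2])[:,None]
def tool():
    s=status.get_obs(); T=np.eye(4); T[:3,:3]=R.from_quat(s['tool_rot']).as_matrix(); T[:3,3]=s['position']; return T
E
python3 - <<'E'
from h import *
for n in ("top","scene"):
    c=viewer.camera(n); cv2.imwrite(f"pics/{n}0.png",c['pixels']); np.save(n+"0.npy",{k:v for k,v in c.items()},allow_pickle=True)
    print(n,c['fx'],c['k1'],np.round(c['pose'],2).tolist())
s=status.get_obs(); print(s)
print(tool())
E
```

```text
top 456.33887343678526 0.03041418643710326 [[0.01, -0.99, 0.17, 0.3], [-1.0, -0.01, -0.01, -0.05], [0.01, -0.17, -0.99, 1.15], [0.0, 0.0, 0.0, 1.0]]
scene 389.8896994816671 0.0293879075515894 [[-0.55, 0.47, -0.69, 1.2], [0.84, 0.31, -0.45, 0.4], [0.01, -0.83, -0.56, 0.62], [0.0, 0.0, 0.0, 1.0]]
{'time': 0.1, 'q': array([ 1.07451330e+00,  5.28352755e-01,  1.43377610e+00, -1.56186473e-05,
        1.18140420e+00, -1.78499496e-01]), 'joint_velocities': array([-0.00031299, -0.00169059, -0.00417725, -0.00065882,  0.00151971,
        0.00046302]), 'joint_torque': array([-2.30838814e-04, -4.40988386e+01, -1.77151769e+01,  6.34553656e-02,
        5.34964562e-02, -3.63013044e-05]), 'position': array([0.19494455, 0.59312324, 0.22168144]), 'tool_rot': array([ 1.58221023e-01,  9.87403244e-01, -9.17893911e-04, -3.14347911e-04]), 'ft_force': array([0.2418446 , 0.06656569, 1.06164258]), 'moment': array([-0.01507479, -0.01125192,  0.01329948]), 'grip_force': 0.0, 'grip_width': 0.08741409489823632}
[[-9.49932018e-01  3.12455326e-01 -9.11236522e-04  1.94944548e-01]
 [ 3.12456481e-01  9.49930530e-01 -1.71318995e-03  5.93123240e-01]
 [ 3.30316066e-04 -1.91213575e-03 -9.99998117e-01  2.21681440e-01]
 [ 0.00000000e+00  0.00000000e+00  0.00000000e+00  1.00000000e+00]]
```

View pics/top0.png

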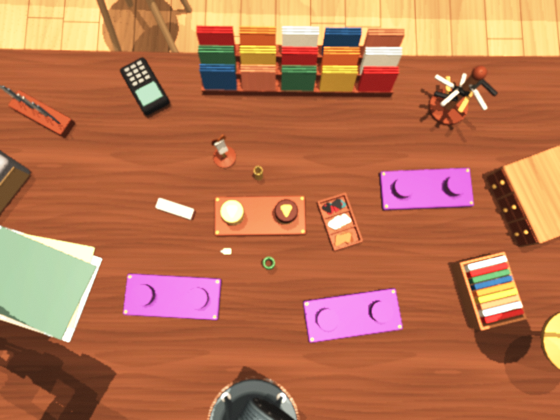

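View pics/scene0.png

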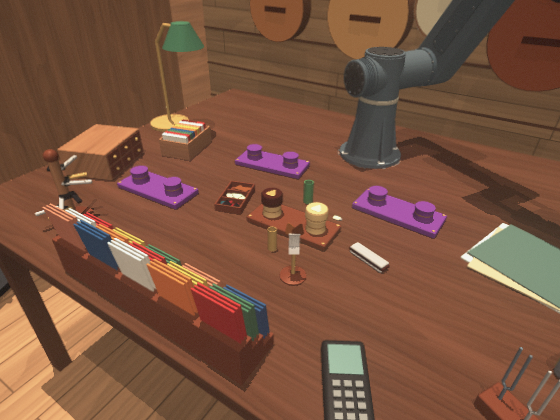

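Top view: the pale lid is at (232,211), the dark lid at (286,211) and the clip post at about (222,155). The harmonica is at (175,209), the slide at (258,171), the bottleneck at (268,263) and the button at (226,252).

```bash
python3 - <<'E'
from h import *
c=np.load("top0.npy",allow_pickle=True).item(); im=c['pixels']; hsv=cv2.cvtColor(im,cv2.COLOR_BGR2HSV)
x0,y0=212,192
roi=im[192:232,212:252].astype(int)
m=((roi[...,0]>90)&(roi[...,1]>130)&(roi[...,2]>170)).astype(np.uint8)
n,l,st,ce=cv2.connectedComponentsWithStats(m); i=1+st[1:,4].argmax()
cs,_=cv2.findContours((l==i).astype(np.uint8),cv2.RETR_EXTERNAL,cv2.CHAIN_APPROX_NONE)
(cx,cy),r=cv2.minEnclosingCircle(cs[0]); print('lid',st[i],ce[i]+[x0,y0],cx+x0,cy+y0,r)
print('lid', plane(c,[[cx+x0,cy+y0],ce[i]+[x0,y0]],.081))
print('darklid',plane(c,[[286,211]],.081))
# board corners (approx) and others
print('board corners',plane(c,[[216,198],[304,197],[305,234],[216,235]],.018))
for n,p,z in(('foot',[225,157],.008),('clip top',[220,143],.147),('harm',[175,209],.02),('button',[226,252],.007),('slide top',[258,170],.06),('bottle top',[268,263],.065)): print(n,plane(c,[p],z)[0].round(3))
big=cv2.resize(im[125:285,150:320],None,fx=4.5,fy=3.7*4.5/4.5,interpolation=cv2.INTER_CUBIC); cv2.imwrite("pics/crop.png",big)
E
```

```text
lid [  4   6  36  34 965] [232.93264249 213.20414508] 233.5 214.5 24.052125930786133
lid [[0.48936819 0.05181357 0.081     ]
 [0.49248275 0.05324107 0.081     ]]
darklid [[ 0.49914739 -0.07298287  0.081     ]]
board corners [[ 0.54225643  0.1030363   0.018     ]
 [ 0.54726899 -0.11986895  0.018     ]
 [ 0.45266187 -0.12235657  0.018     ]
 [ 0.44790515  0.10003118  0.018     ]]
foot [0.653 0.084 0.008]
clip top [0.644 0.081 0.147]
harm [0.512 0.205 0.02 ]
button [0.407 0.075 0.007]
slide top [ 0.605 -0.004  0.06 ]
bottle top [ 0.376 -0.031  0.065]
```

View pics/crop.png

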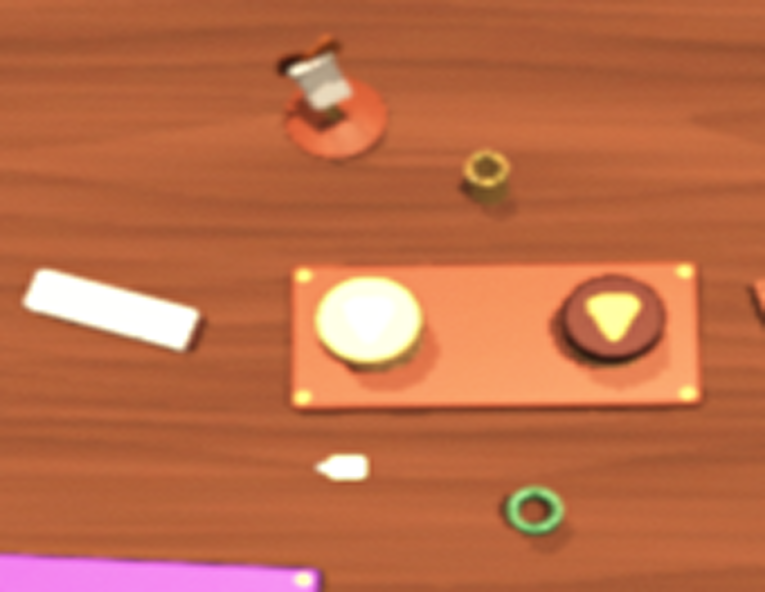

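The crop shows the pale lid's top centred at about (232,211.5), which puts it near (0.497, 0.055). The board is nearly aligned with y, and every bystander is clear of the gripper's sweep.

{"method": "arm_command", "body": {
  "delta_rot": [
    [0,0,0],
    [0,0,0],
    [0,0,0],
    [0,0,0],
    [0,0,0],
    [0,0,0],
    [0,0,0],
    [0,0,0],
    [0,0,0],
    [0,0,0],
    [0,0,0],
    [0,0,0]
  ],
  "delta_pos": [
    [-0.028,-0.026,0],
    [-0.056,-0.051,0],
    [-0.084,-0.077,0],
    [-0.112,-0.103,0],
    [-0.14,-0.129,0],
    [-0.168,-0.154,0],
    [-0.196,-0.18,0],
    [-0.224,-0.206,0],
    [-0.252,-0.232,0],
    [-0.28,-0.257,0],
    [-0.308,-0.283,0],
    [-0.336,-0.309,0]
  ],
  "gripper": [-1,-1,-1,-1,-1,-1,-1,-1,-1,-1,-1,-1]
}}

```text
time: 1.1
position: [0.4182, 0.1934, 0.2224]
tool_rot: [0.158, 0.987, -0.0, -0.0]
ft_force: [0.9, 0.2, 1.0]
grip_width: 0.0869
grip_force: 0.0
```

{"method": "arm_command", "body": {
  "delta_rot": [
    [0,0,0],
    [0,0,0],
    [0,0,0],
    [0,0,0],
    [0,0,0],
    [0,0,0]
  ],
  "delta_pos": [
    [-0.028,-0.026,0],
    [-0.056,-0.051,0],
    [-0.084,-0.077,0],
    [-0.108,-0.1,0],
    [-0.119,-0.109,0],
    [-0.119,-0.109,0]
  ],
  "gripper": [-1,-1,-1,-1,-1,-1]
}}

```text
time: 1.6
position: [0.4989, 0.0517, 0.2224]
tool_rot: [0.16, 0.987, -0.0, 0.001]
ft_force: [0.2, -0.7, 0.1]
grip_width: 0.087
grip_force: 0.0
```

```bash
python3 - <<'E'
from h import *
T=tool(); c=viewer.camera("wrist"); im=c['pixels']; cv2.imwrite("pics/w1.png",im)
np.save("w1.npy",dict(c,T=T),allow_pickle=True)
print(T.round(4)); s=status.get_obs(); print(s['time'],s['q'].round(3),s['ft_force'],s['moment'])
E
```

```text
[[-9.486e-01  3.166e-01  1.500e-03  4.989e-01]
 [ 3.166e-01  9.486e-01 -6.000e-04  5.170e-02]
 [-1.600e-03 -1.000e-04 -1.000e+00  2.224e-01]
 [ 0.000e+00  0.000e+00  0.000e+00  1.000e+00]]
1.65 [-1.170e-01  3.610e-01  1.740e+00  1.000e-03  1.041e+00 -1.367e+00] [-0.6837377   0.44044415  0.04397793] [ 0.04288961 -0.00015233  0.01205052]
```

View pics/w1.png

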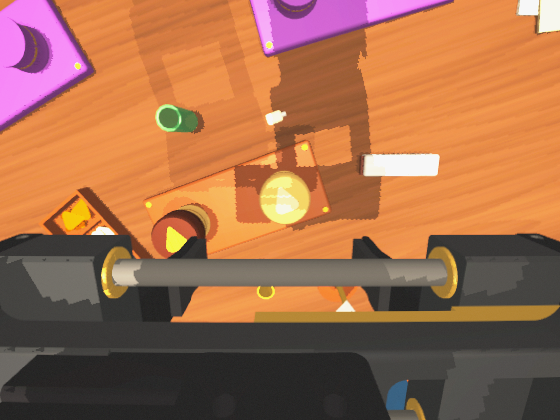

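Wrist view: the pale lid is at about (285,197) with a radius of about 25 px, the dark lid at (180,230), and the clip is out of the way below. I'll refine the lid's position from this view.

```bash
python3 - <<'E'
from h import *
c=np.load("w1.npy",allow_pickle=True).item(); im=c['pixels']; P=c['T']@np.array(c['mount'])
print(np.round(P,3).tolist(), c['k1'])
h=cv2.cvtColor(im,cv2.COLOR_BGR2HSV)[165:232,250:320]
print(h[32,::6].tolist())
m=((h[...,0]>=18)&(h[...,0]<=40)).astype(np.uint8)
n,l,st,ce=cv2.connectedComponentsWithStats(m); i=1+st[1:,4].argmax(); print(st[i],ce[i]+[250,165])
cs,_=cv2.findContours((l==i).astype(np.uint8),cv2.RETR_EXTERNAL,cv2.CHAIN_APPROX_NONE)
k=max(cs,key=cv2.contourArea); e=cv2.fitEllipse(cv2.convexHull(k)); print(e)
x,y,w,hh=cv2.boundingRect(k); uv=[[e[0][0]+250,e[0][1]+165],[x+w/2+250,y+hh/2+165]]
print(plane(c,uv,.081,P))
print('corner dots', plane(c,[[149,205],[305,147],[325,209]],.018,P))
E
```

```text
[[0.318, 0.918, 0.237, 0.435], [0.948, -0.308, -0.08, 0.075], [-0.0, 0.25, -0.968, 0.384], [0.0, 0.0, 0.0, 1.0]] -0.021492968953576275
[[9, 177, 216], [10, 181, 215], [28, 125, 247], [29, 114, 247], [29, 110, 247], [30, 17, 247], [30, 17, 247], [29, 41, 247], [24, 148, 245], [24, 149, 245], [15, 167, 214], [10, 176, 220]]
[  10    6   50   53 2027] [284.27429699 197.9950666 ]
((34.218109130859375, 32.74180221557617), (49.397403717041016, 52.64643859863281), 174.3246307373047)
[[0.49660266 0.05966656 0.081     ]
 [0.4966181  0.0605399  0.081     ]]
corner dots [[ 0.46247654 -0.11344334  0.018     ]
 [ 0.45687574  0.10093792  0.018     ]
 [ 0.5405097   0.10215728  0.018     ]]
```

{"method": "arm_command", "body": {
  "delta_rot": [
    [0,0,6],
    [0,0,12],
    [0,0,18],
    [0,0,24],
    [0,0,30],
    [0,0,36],
    [0,0,40],
    [0,0,40],
    [0,0,40],
    [0,0,40],
    [0,0,40],
    [0,0,40]
  ],
  "delta_pos": [
    [0.002,0.007,0.01],
    [0.002,0.007,0.03],
    [0.002,0.007,0.05],
    [0.002,0.007,0.07],
    [0.002,0.007,0.09],
    [0.002,0.007,0.11],
    [0.002,0.007,0.13],
    [0.002,0.007,0.145],
    [0.002,0.007,0.16],
    [0.002,0.007,0.168],
    [0.002,0.007,0.172],
    [0.002,0.007,0.172]
  ],
  "gripper": [-1,-1,-1,-1,-1,-1,-1,-1,-1,-1,-1,-1]
}}

```text
time: 2.65
position: [0.4961, 0.0628, 0.05]
tool_rot: [0.486, 0.874, -0.0, -0.001]
ft_force: [-0.6, 0.0, -0.4]
grip_width: 0.0869
grip_force: 0.0
```

```bash
python3 - <<'E'
from h import *
s=status.get_obs(); print(s['time'],s['position'],s['q'].round(3),s['ft_force'].round(2),s['moment'].round(3)); print(tool().round(3))
c=viewer.camera("scene"); cv2.imwrite("pics/s1.png",cv2.resize(c['pixels'][140:300,220:420],None,fx=3.5,fy=3.5))
E
```

```text
2.65 [0.49608437 0.06278544 0.05003647] [-0.098  0.652  1.878  0.     0.614 -0.654] [-0.63  0.05 -0.42] [-0.001  0.034  0.001]
[[-0.528  0.849 -0.002  0.496]
 [ 0.849  0.528  0.     0.063]
 [ 0.001 -0.002 -1.     0.05 ]
 [ 0.     0.     0.     1.   ]]
```

View pics/s1.png

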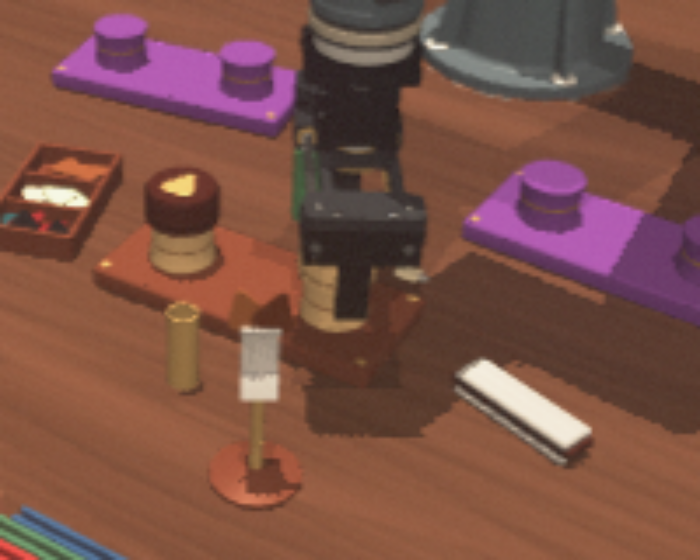

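The scene crop shows the fingers straddling the pale lid, with the clip well clear. I'll correct the small offset and close lightly.

{"method": "arm_command", "body": {
  "delta_rot": [
    [0,0,0],
    [0,0,0],
    [0,0,0],
    [0,0,0],
    [0,0,0],
    [0,0,0],
    [0,0,0],
    [0,0,0]
  ],
  "delta_pos": [
    [-0.0045,0,0],
    [-0.0045,0,0],
    [-0.0045,0,0],
    [-0.0045,0,0],
    [-0.0045,0,0],
    [-0.0045,0,0],
    [-0.0045,0,0],
    [-0.0045,0,0]
  ],
  "gripper": [-1,-1,1,1,1,1,1,1],
  "grip_force": 12
}}

```text
time: 3.37
position: [0.4995, 0.0579, 0.0506]
tool_rot: [0.486, 0.874, -0.0, -0.0]
ft_force: [0.9, -0.7, 1.1]
grip_width: 0.0551
grip_force: 12.3
```

```bash
python3 - <<'E'
from h import *
s=status.get_obs(); print(s['time'],s['position'],s['q'].round(3),s['ft_force'].round(2),s['moment'].round(3),s['grip_width'],s['grip_force'])
E
```

```text
3.3667 [0.49945706 0.05789571 0.05057383] [-0.107  0.652  1.872  0.     0.617 -0.662] [ 0.91 -0.75  1.1 ] [-0.032 -0.01  -0.014] 0.05506568588437847 12.313564998912625
```

{"method": "arm_command", "body": {
  "delta_rot": [
    [0,0,0],
    [0,0,0],
    [0,0,1],
    [0,0,2],
    [0,0,3],
    [0,0,4],
    [0,0,4]
  ],
  "delta_pos": [
    [0,0,0],
    [0,0,0],
    [0,0,0],
    [0,0,0],
    [0,0,0],
    [0,0,0],
    [0,0,0]
  ],
  "gripper": [1,1,1,1,1,1,1],
  "grip_force": 25
}}

```text
time: 3.95
position: [0.4993, 0.0578, 0.0506]
tool_rot: [0.517, 0.856, -0.0, -0.0]
ft_force: [-1.1, -0.8, 0.7]
grip_width: 0.055
grip_force: 25.1
```

```bash
cat > st.py <<'E'
from h import *
s=status.get_obs(); x=tool()[:3,1]
print(round(s['time'],2),s['position'].round(4),'yaw',np.degrees(np.arctan2(x[1],x[0])).round(2),s['ft_force'].round(2),s['moment'].round(3),s['joint_torque'][5].round(3),s['grip_width'].round(4),round(s['grip_force'],1))
E
python3 st.py
```

```text
Traceback (most recent call last):
  File "st.py", line 3, in <module>
    print(round(s['time'],2),s['position'].round(4),'yaw',np.degrees(np.arctan2(x[1],x[0])).round(2),s['ft_force'].round(2),s['moment'].round(3),s['joint_torque'][5].round(3),s['grip_width'].round(4),round(s['grip_force'],1))
                                                                                                                                                                               ^^^^^^^^^^^^^^^^^^^^^
AttributeError: 'float' object has no attribute 'round'
```

```bash
sed -i "s/s\['grip_width'\].round(4)/round(s['grip_width'],4)/" st.py; python3 st.py
```

```text
3.95 [0.4993 0.0578 0.0506] yaw 27.75 [-1.06 -0.85  0.67] [-0.216  0.181  0.067] 0.131 0.055 25.1
```

Only 0.07 N m after 4° clockwise. The stop can lie anywhere up to 6°, so I'll go on to 8°.

{"method": "arm_command", "body": {
  "delta_rot": [
    [0,0,1],
    [0,0,2],
    [0,0,3],
    [0,0,4],
    [0,0,4]
  ],
  "delta_pos": [
    [0,0,0],
    [0,0,0],
    [0,0,0],
    [0,0,0],
    [0,0,0]
  ],
  "gripper": [1,1,1,1,1]
}}

```text
time: 4.37
position: [0.4993, 0.0577, 0.0506]
tool_rot: [0.546, 0.838, -0.0, -0.0]
ft_force: [-1.7, -2.0, 1.7]
grip_width: 0.0549
grip_force: 25.2
```

```bash
python3 st.py
```

```text
4.37 [0.4993 0.0577 0.0506] yaw 23.81 [-1.72 -1.98  1.65] [-0.519  0.213  0.689] 0.748 0.0549 25.2
```

The torque is now 0.69 N m, so clockwise is blocked. I'll back off counter-clockwise and test that way.

{"method": "arm_command", "body": {
  "delta_rot": [
    [0,0,-3],
    [0,0,-6],
    [0,0,-9],
    [0,0,-12],
    [0,0,-15],
    [0,0,-18],
    [0,0,-18]
  ],
  "delta_pos": [
    [0,0,0],
    [0,0,0],
    [0,0,0],
    [0,0,0],
    [0,0,0],
    [0,0,0],
    [0,0,0]
  ],
  "gripper": [1,1,1,1,1,1,1]
}}

```text
time: 4.95
position: [0.4999, 0.0583, 0.0506]
tool_rot: [0.409, 0.912, 0.001, 0.0]
ft_force: [-0.8, 0.9, 1.0]
grip_width: 0.0549
grip_force: 25.2
```

```bash
python3 st.py
```

```text
4.95 [0.4999 0.0583 0.0506] yaw 41.66 [-0.84  0.9   0.96] [0.031 0.01  0.029] -0.301 0.0549 25.2
```

Counter-clockwise is free: 0.03 N m at 10° past the start. Another 60° to go.

{"method": "arm_command", "body": {
  "delta_rot": [
    [0,0,-5],
    [0,0,-10],
    [0,0,-16],
    [0,0,-22],
    [0,0,-28],
    [0,0,-34],
    [0,0,-40],
    [0,0,-46],
    [0,0,-52],
    [0,0,-57],
    [0,0,-60],
    [0,0,-60]
  ],
  "delta_pos": [
    [0,0,0],
    [0,0,0],
    [0,0,0],
    [0,0,0],
    [0,0,0],
    [0,0,0],
    [0,0,0],
    [0,0,0],
    [0,0,0],
    [0,0,0],
    [0,0,0],
    [0,0,0]
  ],
  "gripper": [1,1,1,1,1,1,1,1,1,1,1,1]
}}

```text
time: 5.95
position: [0.4999, 0.0581, 0.0506]
tool_rot: [-0.101, 0.995, 0.0, 0.0]
ft_force: [0.3, 0.8, 1.1]
grip_width: 0.0545
grip_force: 25.2
```

```bash
python3 st.py
```

```text
5.95 [0.4999 0.0581 0.0506] yaw 101.64 [0.26 0.82 1.14] [-0.004  0.084 -0.02 ] -0.317 0.0545 25.2
```

{"method": "arm_command", "body": {
  "delta_rot": [
    [0,0,0],
    [0,0,0],
    [0,0,0],
    [0,0,0],
    [0,0,0]
  ],
  "delta_pos": [
    [0,0,-0.002],
    [0,0,-0.004],
    [0,0,-0.006],
    [0,0,-0.008],
    [0,0,-0.008]
  ],
  "gripper": [1,1,1,1,1]
}}

```text
time: 6.37
position: [0.4998, 0.0579, 0.059]
tool_rot: [-0.102, 0.995, -0.0, 0.0]
ft_force: [0.7, -0.4, -0.6]
grip_width: 0.0551
grip_force: 25.2
```

```bash
python3 st.py
```

```text
6.37 [0.4998 0.0579 0.059 ] yaw 101.75 [ 0.7  -0.45 -0.6 ] [ 0.075  0.026 -0.002] 0.005 0.0551 25.2
```

It's lifting with no resistance, so I'll carry on to 80 mm.

{"method": "arm_command", "body": {
  "delta_rot": [
    [0,0,0],
    [0,0,0],
    [0,0,0],
    [0,0,0],
    [0,0,0],
    [0,0,0],
    [0,0,0],
    [0,0,0],
    [0,0,0],
    [0,0,0],
    [0,0,0],
    [0,0,0]
  ],
  "delta_pos": [
    [0,0,-0.004],
    [0,0,-0.01],
    [0,0,-0.018],
    [0,0,-0.028],
    [0,0,-0.038],
    [0,0,-0.048],
    [0,0,-0.058],
    [0,0,-0.066],
    [0,0,-0.07],
    [0,0,-0.072],
    [0,0,-0.072],
    [0,0,-0.072]
  ],
  "gripper": [1,1,1,1,1,1,1,1,1,1,1,1]
}}

```text
time: 7.37
position: [0.4993, 0.0579, 0.1304]
tool_rot: [-0.103, 0.995, 0.0, -0.0]
ft_force: [-1.0, -0.2, -1.0]
grip_width: 0.0549
grip_force: 25.2
```

```bash
python3 st.py; python3 - <<'E'
from h import *
c=viewer.camera("scene"); cv2.imwrite("pics/s2.png",cv2.resize(c['pixels'][120:280,220:420],None,fx=3.5,fy=3.5))
E
```

```text
7.37 [0.4993 0.0579 0.1304] yaw 101.79 [-1.01 -0.22 -0.96] [0.062 0.03  0.048] -0.0 0.0549 25.2
```

View pics/s2.png

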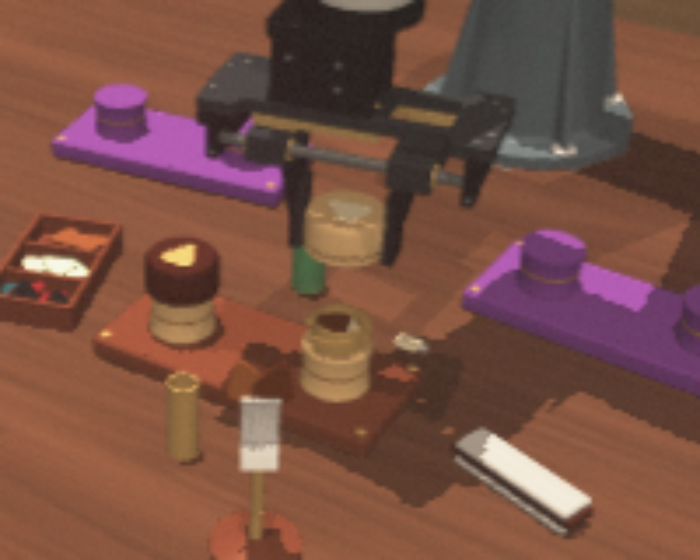

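The picture shows the pale lid level between the fingers, straight above its open tin at about (338,350). The dark lid and the other things haven't moved.

```bash
python3 -c "
from rig import robot; print(robot.hand_in())"
```

```text
the job is handed in; nothing more can be done
None
```

The pale lid unscrewed counter-clockwise (clockwise met its stop); after about 70° it lifted off freely, and I handed in holding it level 8 cm above its open tin, with the dark-lidded tin and the rest untouched.

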